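Restock the bearing-ball box

TASK

Restock the grey box with the bearing balls: slide its hatch fully open by the handle, then pick up the cup of balls and pour all six into the box. Then stand the empty cup upright in the empty tray, and last slide the hatch fully shut. Do not knock the bearing ring, the carton or the can about.

Things in the scene. Friction and masses are not known exactly. Their poses are not given: they have to be found in the camera images.
- cup: Plain aluminium cup, no handle, loose, 72 mm high, round, slightly flared: outside diameter 59 mm at the foot, 65.7 mm at 56 mm hsix, 69 mm at the rim; wall 3 mm, bottom 5 mm; about 120 g. At the start it stands upright and holds all six balls (to about 47 mm; 0.46 kg in all). Origin: centre of its underside; z towards its mouth.
- cup_rim (a point): Centre of the cup's mouth, on its axis 72 mm above its underside.
- tray: Low square tray of grey plastic fixed to the table, for empty cups: 110 x 110 mm, rim 14 mm high, walls and floor 5 mm thick (inside 100 x 100 mm, floor 5 mm above the table). Empty at the start. Origin: centre of its underside. On either side of the stock box, the cup on the other side.
- stock_box: Grey plastic box fixed to the table, 160 mm (its x) by 224 mm (its y), 75 mm high, walls and floor 5 mm. Its -y half has a fixed deck; its +y half is an empty compartment under the sliding hatch; a wall at y = 0 parts them. Two 9 mm aluminium rails along its top edges (x = +-75 mm) reach 84 mm. Origin: centre of its underside, z up; yaw within 0.3 rad of the world's.
- box_mouth (a point): Centre of the compartment's open mouth, at the hsix of the box top: (0, 60, 75) mm from the box's origin; fixed to the box. With the hatch fully open the free mouth is about 142 mm (box x) by 100 mm (box y).
- hatch_handle (a point): Middle of the hatch's handle, 98 mm above the table; moves with the hatch. The hatch is a clear cover with black border, 136 x 112 x 5 mm, on top of the box (top at 81 mm). The handle is an upright black bar, 60 mm along box x, 14 mm thick along box y, from 81 to 113 mm hsix. Shut, it is at box y = +19 mm; fully open at box y = -86 mm.
- hatch (a joint): How far the hatch is slid open, in m, towards the box's -y: 0 shut, 0.105 fully open (end stops). It starts shut or up to 15 mm ajar. It slides with 1.2 N of friction and stays where it is left.
- bearing: Bystander: loose steel bearing ring lying flat, 72 mm outside, 32 mm bore, 20 mm high. Origin: centre of its underside.
- carton: Bystander: loose closed cardboard carton, 60 x 100 x 70 mm high. Origin: centre of its underside.
- can: Bystander: loose closed grey can, 66 mm diameter, 80 mm high. Origin: centre of its underside.
- ball0_center (a point): Centre of steel bearing ball 0 of six alike, 24 mm diameter, 56 g, loose in the cup at the start.
- ball1_center (a point): Centre of steel bearing ball 1 of six alike, 24 mm diameter, 56 g, loose in the cup at the start.
- ball2_center (a point): Centre of steel bearing ball 2 of six alike, 24 mm diameter, 56 g, loose in the cup at the start.
- ball3_center (a point): Centre of steel bearing ball 3 of six alike, 24 mm diameter, 56 g, loose in the cup at the start.
- ball4_center (a point): Centre of steel bearing ball 4 of six alike, 24 mm diameter, 56 g, loose in the cup at the start.
- ball5_center (a point): Centre of steel bearing ball 5 of six alike, 24 mm diameter, 56 g, loose in the cup at the start.

How it is judged (in metres and radians):
On the way, in this order (a step that is already met when the one before it is completed fails the run):
1. the hatch is slid fully open (at least 90 of its 105 mm), the cup still standing on the table (value of joint hatch above 0.09 m and height (world z) of cup below 0.02 m), for 0.1 s.
2. the cup is picked up, its foot at least 80 mm over the table (height (world z) of cup above 0.08 m), for 0.1 s.
3. the balls are poured: all six are in the box while the cup is still held up, its foot more than 50 mm over the table (x of ball0_center in the frame of stock_box between -0.08 and 0.08 m and y of ball0_center in the frame of stock_box between -0.112 and 0.112 m and height (world z) of each of ball0_center, ball1_center, ball2_center, ball3_center, ball4_center, ball5_center below 0.075 m and x of ball1_center in the frame of stock_box between -0.08 and 0.08 m and y of ball1_center in the frame of stock_box between -0.112 and 0.112 m and x of ball2_center in the frame of stock_box between -0.08 and 0.08 m and y of ball2_center in the frame of stock_box between -0.112 and 0.112 m and x of ball3_center in the frame of stock_box between -0.08 and 0.08 m and y of ball3_center in the frame of stock_box between -0.112 and 0.112 m and x of ball4_center in the frame of stock_box between -0.08 and 0.08 m and y of ball4_center in the frame of stock_box between -0.112 and 0.112 m and x of ball5_center in the frame of stock_box between -0.08 and 0.08 m and y of ball5_center in the frame of stock_box between -0.112 and 0.112 m and height (world z) of cup above 0.05 m), for 0.1 s.
4. the empty cup stands upright in the tray and the hatch is still open (horizontal distance between cup and tray below 0.03 m and height (world z) of cup below 0.011 m and angle between cup's own z axis and vertical below 0.1 rad and linear speed of cup below 0.02 m/s and value of joint hatch above 0.05 m), for 0.1 s.
At the end, for the whole second after the job is handed in: All six balls lie in the box (below its top edge), the hatch is shut to within 6 mm, and the cup stands still and upright (within 0.1 rad) flat on the floor of the tray, within 30 mm of its centre (x of ball0_center in the frame of stock_box between -0.08 and 0.08 m and y of ball0_center in the frame of stock_box between -0.112 and 0.112 m and height (world z) of each of ball0_center, ball1_center, ball2_center, ball3_center, ball4_center, ball5_center below 0.075 m and x of ball1_center in the frame of stock_box between -0.08 and 0.08 m and y of ball1_center in the frame of stock_box between -0.112 and 0.112 m and x of ball2_center in the frame of stock_box between -0.08 and 0.08 m and y of ball2_center in the frame of stock_box between -0.112 and 0.112 m and x of ball3_center in the frame of stock_box between -0.08 and 0.08 m and y of ball3_center in the frame of stock_box between -0.112 and 0.112 m and x of ball4_center in the frame of stock_box between -0.08 and 0.08 m and y of ball4_center in the frame of stock_box between -0.112 and 0.112 m and x of ball5_center in the frame of stock_box between -0.08 and 0.08 m and y of ball5_center in the frame of stock_box between -0.112 and 0.112 m and horizontal distance between cup and tray below 0.03 m and height (world z) of cup below 0.011 m and angle between cup's own z axis and vertical below 0.1 rad and linear speed of cup below 0.02 m/s and value of joint hatch below 0.006 m); the robot touches nothing.
It fails at once if the bearing is knocked: moved more than 30 mm or tipped over (distance of bearing from where it was at the start of the episode above 0.03 m or angle between bearing's own z axis and vertical above 0.5 rad).
It fails at once if the carton is knocked: moved more than 30 mm or tipped over (distance of carton from where it was at the start of the episode above 0.03 m or angle between carton's own z axis and vertical above 0.5 rad).
It fails at once if the can is knocked: moved more than 30 mm or tipped over (distance of can from where it was at the start of the episode above 0.03 m or angle between can's own z axis and vertical above 0.5 rad).
It also fails if it takes over 72 s, if anything falls off the work surface, if the arm or the gripper's body presses on something with over 40 N, if the wrist force passes 120 N, or if a joint passes its speed limit or range.

ROBOT

A 7-joint arm with a two-finger parallel gripper is mounted at the origin on the work surface. World frame = base frame: x ahead of the robot, y to its left, z up, the work surface at z = 0. Lengths are in mm, angles in rad, forces in N, time in s.
With the tool pointing down it reaches from about 400 to 875 mm from the base axis. Payload 4.4 kg.
Tool frame: the origin (TCP) lies at the very end of the fingers, on their centre line; the grasp point (between the pads) lies 19 mm behind it; z points along the fingers, y is the line along which they close (so a half turn about z gives the same grasp; the last joint's range is limited). The gripper opens to 85 mm and grips with 20 to 120 N. Pads are 22 mm wide; open, the fingers measure 114 mm over their backs; the gripper's body (76 mm by 85 mm) begins 54 mm behind the grasp point. The pads swing forward as they close: fully open they stand 13 mm farther back than shut.
Start: joints at [1.281, 0.628, 0.038, 1.517, -0.027, 0.996, -0.02], TCP at [144.286, -633.798, 231.313] pointing down, gripper open.
Joint ranges: [-3.06, 3.06], [-0.37, 2.12], [-1.25, 1.32], [0.18, 2.47], [-1.1, 4.24], [0.23, 1.98], [-2.94, 2.94]. Speed limits (rad/s): [2.57, 2.57, 3.14, 3.14, 3.14, 3.14, 3.14].

INTERFACE

Orientations are given as [roll, pitch, yaw] about the fixed x, y, z axes, in that order (R = Rz(yaw) Ry(pitch) Rx(roll)).
In Python, from cell import read_state, get_image, camera_info, finish_job gives the robot as it stands.
- The arm moves only by the tool play_rows, never from a script. Its argument "deltas" is one flat list of numbers, 7 for each row, row after row: the shift along the tool's x, y, z in mm, then the turn, a rotation vector about the tool's x, y, z in rad, then the opening, from 0 (shut) to 1 (fully open). In form: [dx, dy, dz, ax, ay, az, grip, dx, dy, dz, ax, ay, az, grip, ...]. A call has 1 to 10 rows; each row is the pose to reach, as a shift and turn from the pose commanded when the call began, along the tool's axes at that moment; what a row does not reach only later rows make up. A row lasts 1/8 s, in which the tool goes at most 62.5 mm and 10.7 degrees, less where a joint would pass 70% of its speed; a pose out of reach is approached as far as the arm can. A call with a gripper value outside its range is refused whole. The fingers move at their own pace and stop on an object; the grip force is fixed at half the most. Time passes only in rows, so rows that repeat a pose let the fingers close. It gives the time, the measured TCP pose, the force, the opening and the grip force at its end, in the units of the state.
- read_state(): the state, without advancing time (a new reading comes with each control period).
- get_image(name): name is "scene" or "top"; returns the picture (400x640x3 uint8, red, green, blue); there is no depth.
- camera_info(name): a dict with "fx", "fy", "cx", "cy" (pixels), "T" (4x4, takes a point from camera to world coordinates). Camera axes: x right, y down, z forward; pixel columns grow to the right and rows downward; lengths in mm; the calibration is good to about 2 mm. A picture is of the moment at which its call begins. camera_info takes no time and is no camera call.
- finish_job(): hands the job in; it is judged then, once.
The state is a dict: "clock": time; "qpos": joint angles; "qd": joint speeds; "tau": joint torques, N m; "eef_pos": TCP position; "tool_rot": TCP orientation; "force": force on the tool from outside, world axes, zero at the start; "torque": the same for the moment, N m; "width": finger opening in mm; "gripper_force": force on a finger pad.
Only numpy, scipy, OpenCV 4.12 (cv2) and the standard library are available. Lean on these libraries where they do the work, as an engineer would, in place of code of your own. Each camera call takes 0.05 s, during which the arm holds its last target. There are 200 camera calls.

## Working session

There is one attempt and no reset: what is moved stays moved. The work goes in short steps, Python scripts to look and compute and a tool call to move; the robot and the scene stay as the last step left them, time stands still between calls to the robot, and variables do not carry over. Pictures are saved under pics/ and viewed, at most 10 in all, crops included, and the job is handed in when it is done.

Besides the shell and the picture viewer there is one more tool, called after "Call:" as a command line: name --argument value ..., lists and objects as JSON in quotes. play_rows: Moves the arm, as the interface text tells. Its arguments: {"type":"object","properties":{"deltas":{"type":"array"}},"required":["deltas"]}

```bash
mkdir -p pics; ls
python3 - <<'E'
from cell import *
import cv2
for n in("scene","top"):
    cv2.imwrite(f"pics/{n}0.png",get_image(n)[:,:,::-1]); c=camera_info(n); print(n,c)
s=read_state();print(s)
E
```

```text
pics
scene {'fx': 475.81687721582256, 'fy': 475.81687721582256, 'cx': 320.46232089564785, 'cy': 194.1200375478959, 'T': array([[-6.44358908e-01,  4.60621215e-01, -6.10434021e-01,
         1.30623315e+03],
       [ 7.64715786e-01,  3.91636324e-01, -5.11694006e-01,
         6.65749945e+02],
       [ 3.37102160e-03, -7.96523123e-01, -6.04598669e-01,
         8.91229788e+02],
       [ 0.00000000e+00,  0.00000000e+00,  0.00000000e+00,
         1.00000000e+00]])}
top {'fx': 368.43544276565774, 'fy': 368.43544276565774, 'cx': 317.44840191475834, 'cy': 197.37918423301912, 'T': array([[ 5.76180325e-02, -9.76663866e-01,  2.06900594e-01,
         3.33084550e+02],
       [-9.98330786e-01, -5.55413775e-02,  1.58365864e-02,
        -6.73638518e+00],
       [-3.97547767e-03, -2.07467706e-01, -9.78233789e-01,
         9.86723855e+02],
       [ 0.00000000e+00,  0.00000000e+00,  0.00000000e+00,
         1.00000000e+00]])}
{'clock': 0.1, 'qpos': array([ 1.28124233,  0.62925483,  0.03840344,  1.51825897, -0.02701247,
        0.99632063, -0.02001948]), 'qd': array([-5.00219496e-05, -1.61820977e-03,  1.11702601e-03, -1.68713543e-03,
       -1.00629699e-03,  5.98835290e-04, -1.13484751e-03]), 'tau': array([ 2.73617035e-03, -5.64536476e+01,  1.23081174e+00, -1.93975550e+01,
        1.14440141e-02,  5.37901389e-03,  3.91289774e-07]), 'eef_pos': array([ 144.16161741, -633.23407888,  230.4824108 ]), 'tool_rot': array([-3.13986707e+00, -1.72305193e-05,  2.23761340e-01]), 'force': array([-0.36185759, -0.26181875,  0.34474161]), 'torque': array([ 0.01638047, -0.0162025 ,  0.01232239]), 'gripper_force': 0.0, 'width': 85.51739793823535}
```

View pics/top0.png

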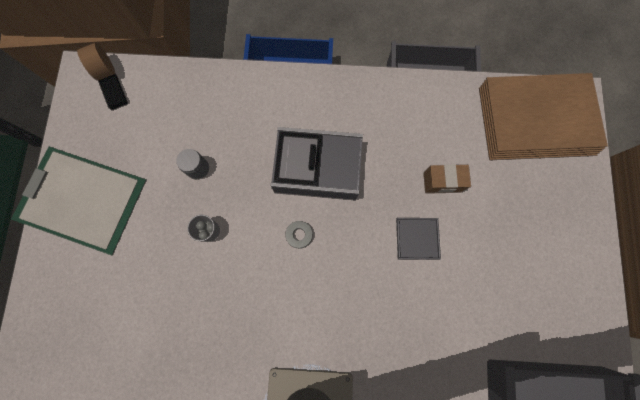

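View pics/scene0.png

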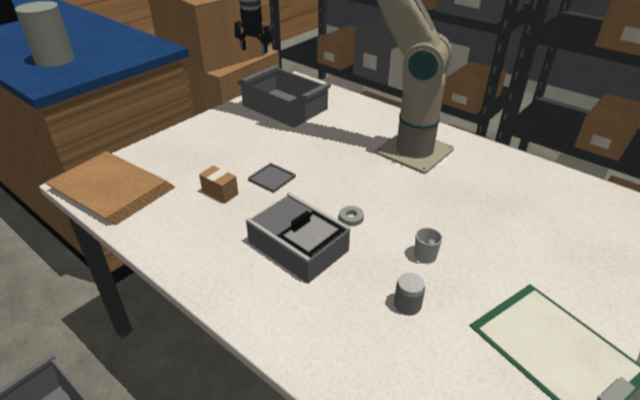

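The top picture shows the box at about (318,163), with the hatch on its left (+y) half and the handle at (313,157). The cup is at (202,228), the tray at (418,239), the bearing at (300,235), the can at (193,164) and the carton at (447,178). I'll enlarge the crops next.

```bash
cat > h.py <<'E'
from cell import *
import cv2, numpy as np
from scipy.spatial.transform import Rotation as Rn
def p2w(n,u,v,z):
    c=camera_info(n);T=c["T"];d=T[:3,:3]@[(u-c["cx"])/c["fx"],(v-c["cy"])/c["fy"],1]
    return (T[:3,3]+d*(z-T[2,3])/d[2])
def w2p(n,P):
    c=camera_info(n);T=c["T"];q=(np.atleast_2d(P)-T[:3,3])@T[:3,:3]
    return np.c_[c["fx"]*q[:,0]/q[:,2]+c["cx"],c["fy"]*q[:,1]/q[:,2]+c["cy"]]
def crop(n,x,y,w,h,s,out,img=None):
    im=get_image(n)[:,:,::-1] if img is None else img
    o=cv2.resize(im[y:y+h,x:x+w],None,fx=s,fy=s,interpolation=cv2.INTER_CUBIC)
    o=np.ascontiguousarray(np.clip(o.astype(float)*1.3,0,255).astype(np.uint8))
    for k in range(0,w,10):cv2.line(o,(int(k*s),0),(int(k*s),8 if (x+k)%50 else 18),(0,0,255),1)
    for k in range(0,h,10):cv2.line(o,(0,int(k*s)),(8 if (y+k)%50 else 18,int(k*s)),(0,0,255),1)
    cv2.imwrite(out,o)
E
python3 - <<'E'
from h import *
im=cv2.imread("pics/top0.png")
crop("top",260,120,110,90,7,"pics/a.png",im)
a=im[190:260,180:230];b=im[210:270,390:450]
o=np.hstack([cv2.resize(im[140:250,170:230],None,fx=5,fy=5,interpolation=cv2.INTER_CUBIC),cv2.resize(im[160:270,390:480],None,fx=5,fy=5,interpolation=cv2.INTER_CUBIC)])
cv2.imwrite("pics/b.png",o)
E
```

```text
(no output)
```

View pics/a.png

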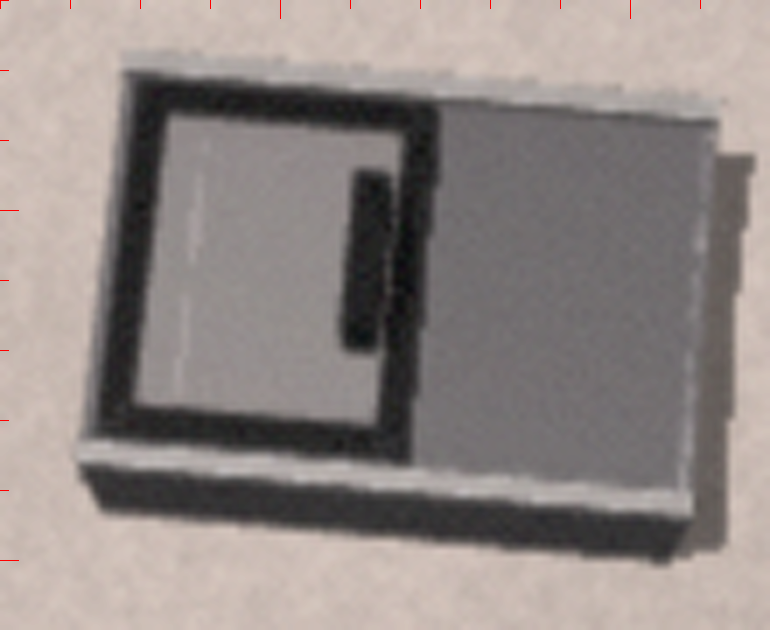

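View pics/b.png

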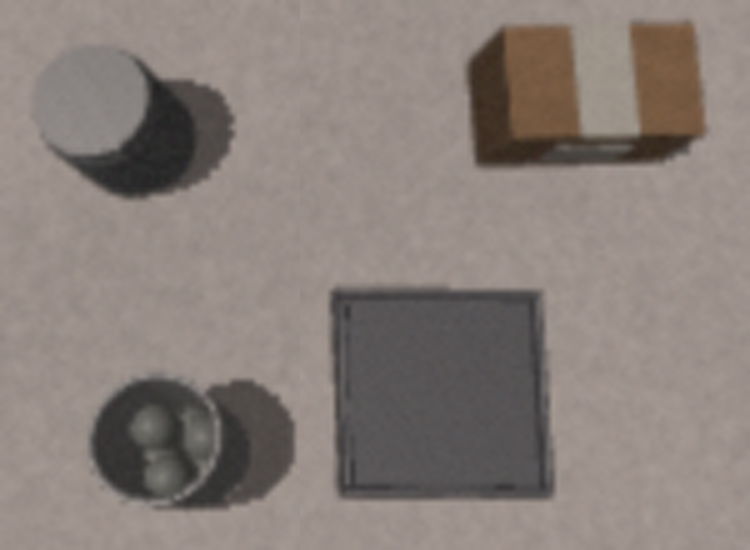

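Crop a shows the rail corners at crop px (124,50), (718,100), (690,515) and (79,463), and the handle top at (355..392,170) to (341..378,352). Crop b shows the cup rim centre at (157,440), the tray corners at (332,290), (541,290), (552,495) and (340,496), the can top at (91,101) and the carton top at (505..704, 23..137).

Run:
```python
from h import *
np.set_printoptions(suppress=True,precision=1)
A=lambda x,y,z:p2w("top",(x+.5)/7+259.5,(y+.5)/7+119.5,z)
B=lambda x,y,z:p2w("top",(x+.5)/5+169.5,(y+.5)/5+139.5,z)
C=lambda x,y,z:p2w("top",(x-300+.5)/5+389.5,(y+.5)/5+159.5,z)
c=np.array([A(124,50,84),A(718,100,84),A(690,515,84),A(79,463,84)]);print(c,c.mean(0))
print("len",[np.linalg.norm(c[i]-c[(i+1)%4]) for i in range(4)])
e=(c[0]-c[1])+(c[3]-c[2]);yaw=np.arctan2(-e[0],e[1]);print("yaw",yaw)
f=(c[0]-c[3])+(c[1]-c[2]);print(np.arctan2(f[1],f[0]))
h=np.array([A(355,170,113),A(392,172,113),A(341,350,113),A(378,352,113)]);print(h,h.mean(0))
print("cup",B(157,440,72),"can",B(91,101,80))
t=np.array([C(332,290,14),C(541,290,14),C(552,495,14),C(340,496,14)]);print(t,t.mean(0))
k=np.array([C(505,24,70),C(694,22,70),C(704,136,70),C(513,137,70)]);print(k,k.mean(0))
print("bear",p2w("top",300,234.5,20))
R=Rn.from_euler('z',yaw);o=c.mean(0)*[1,1,0]
for nm,P in(("box",[0,0,84]),("handle shut",[0,19,113]),("mouth",[0,60,75])):
    w=o+R.apply(P);print(nm,w,w2p("scene",w),w2p("top",w))
print("handle boxframe",R.inv().apply(h-o))
print("cup scene",w2p("scene",B(157,440,72)),"tray",w2p("scene",t))
```

```text
[[706.4 123.5  84. ]
 [699.1 -98.3  84. ]
 [540.7 -93.5  84. ]
 [547.4 127.   84. ]] [623.4  14.7  84. ]
len [np.float64(221.96041161313315), np.float64(158.4671093685792), np.float64(220.53176896060106), np.float64(159.09599682943298)]
yaw -0.03184542046171937
-0.026345097509908558
[[653.5  33.2 113. ]
 [653.5  19.9 113. ]
 [586.5  34.  113. ]
 [586.5  20.9 113. ]] [620.  27. 113.]
cup [433. 294.  72.] can [604.7 347.   80. ]
[[ 495.7 -203.2   14. ]
 [ 502.  -314.3   14. ]
 [ 394.3 -318.9   14. ]
 [ 387.4 -208.8   14. ]] [ 444.9 -261.3   14. ]
[[ 630.8 -279.4   70. ]
 [ 637.4 -377.    70. ]
 [ 576.7 -380.4   70. ]
 [ 570.7 -283.1   70. ]] [ 603.9 -330.    70. ]
bear [435.4  48.9  20. ]
box [623.4  14.7  84. ] [[297.2 222.3]] [[317.  159.3]]
handle shut [624.   33.7 113. ] [[302.2 216.9]] [[309.4 155.1]]
mouth [625.3  74.6  75. ] [[314.2 235.3]] [[294.  158.5]]
handle boxframe [[ 29.5  19.5 113. ]
 [ 29.9   6.2 113. ]
 [-37.5  18.1 113. ]
 [-37.    5.1 113. ]]
cup scene [[428.1 235. ]] tray [[273.5 189.3]
 [247.3 176.8]
 [270.1 162.1]
 [295.8 173.4]]
```

Run:
```python
from h import *
im=cv2.imread("pics/scene0.png")
crop("scene",240,160,205,120,3.9,"pics/c.png",im)
```

```text
(no output)
```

View pics/c.png

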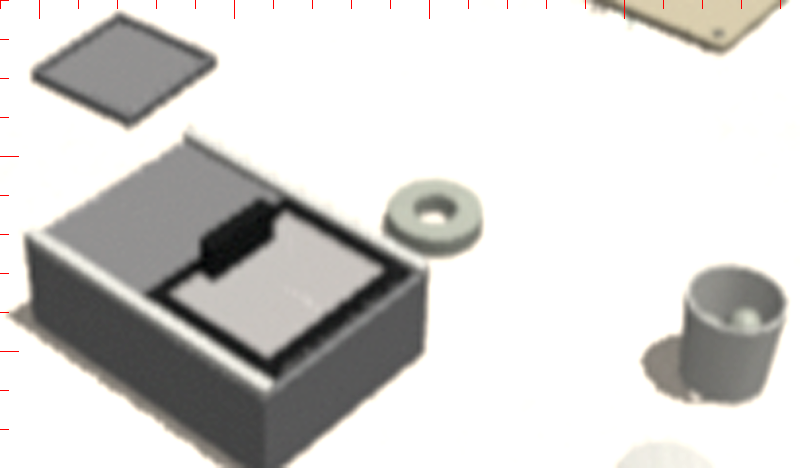

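```bash
cat >> h.py <<'E'
import json,os
def rel(P,rpy,ref=None):
    """tool-frame shift+rotvec from measured pose (or ref=(pos,rpy)) to world pose P,rpy; also logs state for kinematic fit"""
    s=read_state(); p0,r0=(s["eef_pos"],s["tool_rot"]) if ref is None else ref
    log()
    R0=Rn.from_euler("xyz",r0);R1=Rn.from_euler("xyz",rpy)
    return np.r_[R0.inv().apply(np.array(P,float)-p0),(R0.inv()*R1).as_rotvec()]
def log():
    s=read_state()
    open("log.txt","a").write(json.dumps([list(map(float,s[k])) for k in("qpos","eef_pos","tool_rot")])+"\n")
np.set_printoptions(suppress=True,precision=3)
pi=np.pi
E
python3 - <<'E'
from h import *
ref=([144.286,-633.798,231.313],[-pi,0,.2238])
d=rel([623.5,27,150],[-pi,0,-.03],ref);print(d)
# scene check of box top corners
o=np.array([623.4,14.7,0]);R=Rn.from_euler('z',-.03)
print(w2p("scene",o+R.apply([[-80,-112,84],[80,-112,84],[-80,112,84],[80,112,84]])))
E
```

```text
[ 613.918 -537.963   81.313    0.       0.       0.254]
[[288.38  191.357]
 [245.305 218.478]
 [350.032 226.315]
 [307.625 259.223]]
```

Call:
play_rows --deltas '[614,-538,81,0,0,0.254,1,614,-538,81,0,0,0.254,1,614,-538,81,0,0,0.254,1,614,-538,81,0,0,0.254,1,614,-538,81,0,0,0.254,1,614,-538,81,0,0,0.254,1,614,-538,81,0,0,0.254,1,614,-538,81,0,0,0.254,1,614,-538,81,0,0,0.254,1,614,-538,81,0,0,0.254,1]'

```text
clock: 1.35
eef_pos: [510.3, -128.6, 169.3]
tool_rot: [3.141, 0.0, -0.03]
force: [0.4, -0.7, -0.1]
width: 85.2
gripper_force: 0.0
```

Run:
```python
from h import *
s=read_state();print(s["eef_pos"],s["tool_rot"],s["qpos"])
print(rel([624,27,150],[-pi,0,-.03]))
```

```text
[ 510.341 -128.627  169.283] [ 3.141  0.    -0.03 ] [ 0.121  0.539  0.106  1.929 -0.086  0.678 -1.321]
[ 108.897 -159.002   19.235    0.       0.      -0.   ]
```

Call:
play_rows --deltas '[109,-159,19,0,0,0,1,109,-159,19,0,0,0,1,109,-159,19,0,0,0,1,109,-159,19,0,0,0,1,109,-159,19,0,0,0,1]'

```text
clock: 1.98
eef_pos: [622.6, 25.3, 150.0]
tool_rot: [3.141, 0.002, -0.029]
force: [-0.2, -1.0, 0.8]
width: 85.5
gripper_force: 0.0
```

Run:
```python
from h import *
s=read_state();print(s["eef_pos"],s["tool_rot"],s["qpos"])
print(rel([624,27,87],[-pi,0,-.03]))
```

```text
[622.587  25.264 149.952] [ 3.141  0.002 -0.029] [-0.159  0.686  0.12   1.676 -0.107  0.788 -1.59 ]
[ 1.457 -1.826 62.949  0.001  0.002  0.001]
```

Call:
play_rows --deltas '[1,-1,40,0,0,0,1,1,-1,63,0,0,0,1,1,-1,63,0,0,0,1,1,-1,63,0,0,0,0,1,-1,63,0,0,0,0,1,-1,63,0,0,0,0,1,-1,63,0,0,0,0,1,-1,63,0,0,0,0]'

```text
clock: 2.98
eef_pos: [624.5, 26.5, 88.3]
tool_rot: [-3.141, -0.001, -0.03]
force: [-1.1, 0.2, 5.2]
width: 12.5
gripper_force: 59.0
```

Run:
```python
from h import *
s=read_state();print(s["eef_pos"],s["tool_rot"],s["qpos"],s["force"],s["width"]);log()
crop("scene",230,140,170,130,4.5,"pics/d.png")
```

```text
[624.513  26.454  88.305] [-3.141 -0.001 -0.03 ] [-0.151  0.771  0.105  1.71  -0.119  0.666 -1.582] [-1.074  0.169  5.225] 12.462845566444072
```

View pics/d.png

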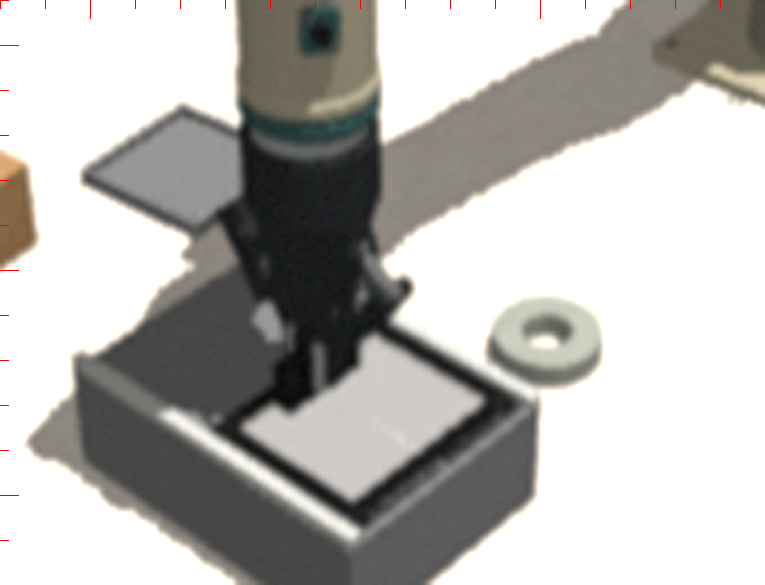

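The gripper holds the handle at about crop px (310,370), with the hatch still nearly shut. Now I'll slide it open along tool +y.

Call:
play_rows --deltas '[0,20,0,0,0,0,0,0,45,0,0,0,0,0,0,70,0,0,0,0,0,0,88,0,0,0,0,0,0,96,0,0,0,0,0,0,96,0,0,0,0,0]'

```text
clock: 3.78
eef_pos: [621.3, -70.8, 88.3]
tool_rot: [3.141, -0.0, -0.031]
force: [-0.7, -1.3, 6.1]
width: 13.0
gripper_force: 59.8
```

Run:
```python
from h import *
s=read_state();print(s["eef_pos"],s["tool_rot"],s["qpos"],s["force"],s["width"]);log()
```

```text
[621.31  -70.83   88.319] [ 3.141 -0.    -0.031] [ 0.014  0.77   0.089  1.709 -0.1    0.666 -1.445] [-0.668 -1.286  6.109] 13.026438503329647
```

Call:
play_rows --deltas '[0,2,0,0,0,0,0,0,4,0,0,0,0,0,0,4,0,0,0,0,0]'

```text
clock: 4.15
eef_pos: [621.3, -71.2, 88.3]
tool_rot: [-3.139, 0.0, -0.029]
force: [-2.5, 4.7, 6.8]
width: 13.0
gripper_force: 59.9
```

Call:
play_rows --deltas '[0,-1,0,0,0,0,0,0,-1,0,0,0,0,1,0,-1,0,0,0,0,1,0,-1,0,0,0,0,1,0,-1,-60,0,0,0,1,0,-1,-120,0,0,0,1,0,-100,-160,0,0,0,1,0,-150,-160,0,0,0,1]'

```text
clock: 5.15
eef_pos: [626.0, 46.7, 244.5]
tool_rot: [-3.142, -0.004, -0.033]
force: [0.6, 1.0, 0.1]
width: 85.3
gripper_force: 0.0
```

```bash
cat > kin.py <<'E'
from h import *
def fk(q,p):
    # z,y,z,y,z,y,z chain ; p: d1,a?,...
    d1,l1,l2,l3,o1,o2,o3,s=p[:8]
    sg=p[8:15]
    R=Rn.from_euler("z",p[15]);P=np.zeros(3)
    def link(v): return R.apply(v)
    return None
E
python3 - <<'E'
from h import *
log()
for l in open("log.txt"): 
    q,p,r=map(np.array,json.loads(l));print(q,p,r, "az",np.arctan2(p[1],p[0]),"sum",q[1]+q[3]+q[5])
E
```

```text
[ 1.281  0.629  0.038  1.518 -0.027  0.996 -0.02 ] [ 144.162 -633.234  230.482] [-3.14  -0.     0.224] az -1.3469521851275184 sum 3.1438344220543204
[ 0.121  0.539  0.106  1.929 -0.086  0.678 -1.321] [ 510.341 -128.627  169.283] [ 3.141  0.    -0.03 ] az -0.24689951872612395 sum 3.145959744999624
[-0.159  0.686  0.12   1.676 -0.107  0.788 -1.59 ] [622.587  25.264 149.952] [ 3.141  0.002 -0.029] az 0.04055749477089634 sum 3.1495898696266034
[-0.151  0.771  0.105  1.71  -0.119  0.666 -1.582] [624.513  26.454  88.305] [-3.141 -0.001 -0.03 ] az 0.04233422937379043 sum 3.147037782825582
[ 0.014  0.77   0.089  1.709 -0.1    0.666 -1.445] [621.31  -70.83   88.319] [ 3.141 -0.    -0.031] az -0.11351131472825488 sum 3.1456215035143726
[-0.193  0.583  0.121  1.574 -0.079  0.986 -1.653] [626.013  46.694 244.504] [-3.142 -0.004 -0.033] az 0.07445173146219539 sum 3.142427586378675
```

```bash
cat > kin.py <<'E'
from h import *
from scipy.optimize import least_squares
import itertools
E3=np.eye(3)
def fk(q,p,sg):
    d1,l1,l2,l3,a1,a2,b0,c=p
    R=Rn.from_euler("z",b0+sg[0]*q[0]);P=np.array([0,0,d1])
    R=R*Rn.from_euler("y",q[1]);P=P+R.apply([a1,0,0])
    R=R*Rn.from_euler("z",sg[1]*q[2]);P=P+R.apply([0,0,l1])
    R=R*Rn.from_euler("y",q[3])
    R=R*Rn.from_euler("z",sg[2]*q[4]);P=P+R.apply([0,0,l2])
    R=R*Rn.from_euler("y",q[5])
    R=R*Rn.from_euler("z",c+sg[3]*q[6]);P=P+R.apply([0,0,l3])
    return P,R
def data(): return [tuple(map(np.array,json.loads(l))) for l in open("log.txt")]
def fit(sg,D,free6=True):
    def res(p):
        r=[]
        if not free6:p=np.r_[p[:4],0,0,p[4:]]
        for q,x,o in D:
            P,R=fk(q,p,sg);r+=list(P-x)+list(300*(R.inv()*Rn.from_euler("xyz",o)).as_rotvec())
        return np.array(r)
    best=None
    for c in(0,1.57,3.14,-1.57):
        x0=[300,400,350,250,0,c] if not free6 else [300,400,350,250,0,0,0,c]
        f=least_squares(res,x0)
        if best is None or f.cost<best.cost:best=f
    return best
LO=np.array([-3.06,-.37,-1.25,.18,-1.1,.23,-2.94]);HI=np.array([3.06,2.12,1.32,2.47,4.24,1.98,2.94])
E
python3 - <<'E'
from kin import *
D=data()
for sg in itertools.product([1,-1],repeat=4):
    f=fit(sg,D,False)
    if f.cost<3000: print(sg,f.cost,f.x)
E
```

```text
(-1, -1, -1, -1) 10.291361163086773 [377.465 560.206 382.593 390.754  -0.046   1.525]
```

```bash
cat >> kin.py <<'E'
SG=(-1,-1,-1,-1)
X=np.load("kin.npy") if os.path.exists("kin.npy") else None
def ik(P,R,q0,w=0.02,n=1):
    def res(q):
        x,r=fk(q,X,SG);return np.r_[(x-P)/10,30*(r.inv()*R).as_rotvec(),w*(q-q0)]
    f=least_squares(res,np.clip(q0,LO+.02,HI-.02),bounds=(LO+.01,HI-.01),max_nfev=60)
    x,r=fk(f.x,X,SG);return f.x,np.linalg.norm(x-P),(r.inv()*R).magnitude()
def toolR(az,p,roll):
    """tool z at azimuth az, p below horizontal; roll=0: tool y horizontal, tool x 'up'... then rotated about tool z by roll"""
    z=np.array([np.cos(az)*np.cos(p),np.sin(az)*np.cos(p),-np.sin(p)]);y=np.array([-np.sin(az),np.cos(az),0]);x=np.cross(y,z)
    return Rn.from_matrix(np.c_[x,y,z])*Rn.from_euler("z",roll)
def pts(q):
    x,r=fk(q,X,SG);w=x-r.apply([0,0,X[3]])
    R=Rn.from_euler("z",X[6]-q[0])*Rn.from_euler("y",q[1]);e=np.array([0,0,X[0]])+R.apply([0,0,X[1]]);return e,w
E
python3 - <<'E'
from kin import *
D=data();f=fit(SG,D,False);p=np.r_[f.x[:4],0,0,f.x[4:]];np.save("kin.npy",p)
import kin;kin.X=p
rng=np.random.default_rng(0)
q0=read_state()["qpos"];cup=np.array([433,294,0.])
for pd in(30,40,50):
  for az in range(-180,180,30):
    for roll in(0,pi):
      R=toolR(np.radians(az),np.radians(pd),roll)
      P=cup+[0,0,48]+R.apply([0,0,19])
      best=None
      for k in range(6):
        q,e,a=ik(P,R,q0 if k==0 else rng.uniform(LO,HI))
        if e<1 and a<.01:
            c=np.abs(q-q0).max()
            if best is None or c<best[0]:best=(c,k,q)
      if best: e,w=pts(best[2]);print(pd,az,round(roll),best[1],best[2],"elbow z %.0f wrist %.0f %.0f %.0f"%(e[2],*w))
E
```

```text
30 -180 0 0 [-0.392  1.334 -0.062  1.041 -0.284  1.762 -1.911] elbow z 509 wrist 755 294 234
30 -180 3 1 [-0.414  1.333 -0.007  1.041 -0.322  1.771  1.261] elbow z 509 wrist 755 294 234
30 -150 0 0 [-0.612  1.389 -0.008  0.877 -0.036  1.922 -1.657] elbow z 479 wrist 712 455 234
30 -150 3 4 [-0.419  1.448 -0.592  0.877  0.362  1.97   1.173] elbow z 446 wrist 712 455 234
30 -120 0 2 [-0.895  1.365  0.217  0.973  0.101  1.814 -1.286] elbow z 492 wrist 594 573 234
30 -120 3 1 [-0.605  1.416 -0.569  0.973  0.632  1.969  1.436] elbow z 464 wrist 594 573 234
30 -90 0 0 [-1.023  1.263  0.04   1.269  0.493  1.553 -1.257] elbow z 547 wrist 433 616 234
30 -60 0 0 [-1.181  1.167  0.014  1.658  0.844  1.234 -1.335] elbow z 597 wrist 272 573 234
30 -60 3 5 [-0.724  1.353 -0.806  1.658  1.292  1.852  1.475] elbow z 499 wrist 272 573 234
30 -30 0 3 [-1.481  1.156  0.277  2.08   1.315  0.782 -1.629] elbow z 603 wrist 154 455 234
30 -30 3 0 [-1.963  1.558  1.111  2.08  -0.691  0.308 -2.864] elbow z 384 wrist 154 455 234
30 90 0 1 [ 0.761  1.702 -1.24   2.197  1.551  0.359  1.895] elbow z 304 wrist 433
[... 3165 characters left out ...]
0.993  2.146 -1.09   0.24  -2.199] elbow z 569 wrist 227 416 333
50 0 0 5 [-0.506  1.163 -0.833  2.46   2.053  1.483 -1.439] elbow z 600 wrist 195 296 333
50 0 3 1 [-0.775  0.996 -0.385  2.46   2.179  1.117  1.475] elbow z 682 wrist 195 296 333
50 90 0 2 [ 0.452  1.245 -1.023  2.245  1.915  0.26   1.179] elbow z 557 wrist 433 55 333
50 120 0 0 [-0.092  0.962 -0.171  1.917 -0.818  0.725 -2.081] elbow z 698 wrist 552 87 333
50 120 3 2 [ 0.431  1.351 -1.166  1.917  0.764  0.693 -0.429] elbow z 500 wrist 552 87 333
50 150 0 0 [-0.285  1.026 -0.046  1.613 -0.501  1.084 -2.043] elbow z 668 wrist 640 175 333
50 150 3 2 [ 0.265  1.427 -1.24   1.613  0.687  1.185  0.02 ] elbow z 458 wrist 640 175 333
```

Run:
```python
from kin import *
rng=np.random.default_rng(1)
q0=read_state()["qpos"]
def solve(G,R,seed,tries=3):
    P=np.array(G)+R.apply([0,0,19]);best=None
    for k in range(tries):
        q,e,a=ik(P,R,seed if k==0 else np.clip(seed+rng.normal(0,.4,7),LO,HI))
        if e<1.5 and a<.01:
            c=np.abs(q-seed).max()
            if best is None or c<best[0]:best=(c,q)
    return None if best is None else best[1]
r=np.radians
for az in(-120,-90,-60,180,150,-150):
    qp=solve([433,294,48],toolR(r(az),r(30),0),q0)
    if qp is None: print("pick",az,None);continue
    print("pick",az,qp)
    for az2 in range(-180,180,30):
        for p2 in(10,20,30):
            q=solve([626,75,165],toolR(r(az2),r(p2),0),qp)
            if q is not None: print("   pour",az2,p2,q,"d %.2f"%np.abs(q-qp)[:6].max(),"wz %.0f"%pts(q)[1][2])
for az in range(-180,180,30):
    for roll in(0,):
        q=solve([445,-261,53],toolR(r(az),r(30),roll),q0,6)
        if q is not None: print("tray",az,q,pts(q)[1])
```

```text
pick -120 [-0.826  1.356  0.035  0.973  0.226  1.83  -1.388]
   pour -120 20 [-0.711  1.491  0.909  0.707  0.001  1.97  -0.624] d 0.87 wz 293
   pour -120 30 [-0.473  1.264  0.015  0.843  0.56   1.922 -1.044] d 0.35 wz 351
   pour -90 10 [-0.793  1.302  0.288  1.218  0.77   1.626 -0.97 ] d 0.54 wz 230
   pour -90 20 [-0.7    1.182  0.12   1.289  0.816  1.572 -1.021] d 0.59 wz 292
   pour -90 30 [-0.634  1.079  0.046  1.359  0.795  1.468 -1.015] d 0.57 wz 351
   pour -60 10 [-1.106  1.243  0.548  1.779  1.033  0.997 -1.221] d 0.83 wz 230
   pour -60 20 [-0.764  1.042  0.035  1.822  1.293  1.255 -1.323] d 1.07 wz 292
   pour -60 30 [-0.732  0.937  0.057  1.85   1.234  1.085 -1.209] d 1.01 wz 351
   pour -30 10 [-0.772  1.173  0.043  2.271  1.955  1.467 -1.916] d 1.73 wz 230
   pour -30 20 [-0.672  1.026 -0.045  2.301  2.012  1.332 -1.776] d 1.79 wz 292
   pour -30 30 [-0.556  0.887 -0.127  2.293  2.019  1.151 -1.602] d 1.79 wz 351
   pour 30 10 [ 0.103  1.276  0.254  2.454  3.991  1.97  -1.371] d 3.76 wz 230
   pour 30 30 [ 0.498  0.959 -0.452  2.455  3.634  1.003 -1.12 ] d 3.41 wz 351
[... 8930 characters left out ...]
 -150 [ 0.054  1.233  0.075  1.352  0.509  1.481 -1.239] [ 723.815 -100.026  238.879]
tray -120 [-0.296  1.181  0.36   1.743  0.643  0.979 -1.141] [605.974  17.815 238.877]
tray -90 [-0.489  1.192  0.442  2.163  1.417  0.611 -1.732] [445.002  60.949 238.878]
tray 30 [ 1.659  1.324 -0.764  2.152 -1.09   0.285 -1.79 ] [ 166.185 -421.977  238.877]
tray 60 [ 0.959  1.151  0.132  1.732 -0.984  1.288 -1.787] [ 284.026 -539.816  238.877]
tray 90 [ 0.672  1.274  0.404  1.343 -0.816  1.698 -1.726] [ 445.001 -582.948  238.878]
tray 120 [ 0.632  1.331  0.124  1.038 -0.365  1.814 -1.774] [ 605.974 -539.815  238.877]
tray 150 [ 0.469  1.369  0.036  0.916 -0.02   1.903 -1.593] [ 723.815 -421.974  238.877]
```

```bash
cat >> kin.py <<'E'
from scipy.spatial.transform import Slerp
def sim(q,wps,n=12,verbose=True):
    """wps: list of (TCP pos,R); returns final q; prints error/joints at each waypoint"""
    P0,R0=fk(q,X,SG)
    for P1,R1 in wps:
        S=Slerp([0,1],Rn.concatenate([R0,R1]));E=0;A=0;J=0
        for t in np.linspace(0,1,n+1)[1:]:
            qn,e,a=ik(P0+t*(P1-P0),S(t),q);E=max(E,e);A=max(A,a);J=max(J,np.abs(qn-q).max());q=qn
        if verbose:
            el,w=pts(q);print(np.round(P1),"err %.1f %.3f jump %.2f margin %.2f"%(E,A,J,min((q-LO).min(),(HI-q).min())),q,w.round())
        P0,R0=P1,R1
    return q
r=np.radians
CUP=np.array([433,294,0.]);RP=toolR(r(-90),r(30),0)
def tcp(G,R): return np.array(G,float)+R.apply([0,0,19])
E
python3 - <<'E'
from kin import *
q=read_state()["qpos"]
t=RP.apply([0,0,1])
pre=tcp(CUP+[0,0,48],RP)-120*t; g=tcp(CUP+[0,0,48],RP)
for hi in([433,380,220],[450,360,200]):
    q1=sim(q,[(np.array(hi,float),RP),(pre,RP),(g,RP)])
RQ=toolR(r(-90),r(15),0)
q2=sim(q1,[(g+[0,0,110],RP),(tcp([602,58,170],RP),RP),(tcp([602,58,150],RQ),RQ),(tcp([602,58,150],RQ),RQ*Rn.from_euler("z",-1.3)),(tcp([602,58,150],RQ),RQ*Rn.from_euler("z",-2.6))])
RT=toolR(r(-150),r(30),0)
q3=sim(q2,[(tcp([602,58,170],RQ),RQ*Rn.from_euler("z",-1.3)),(tcp([602,58,170],RP),RP),(tcp([520,-100,200],RT),RT),(tcp([445,-261,150],RT),RT),(tcp([445,-261,53],RT),RT)])
print(pre,g)
E
```

```text
[433. 380. 220.] err 0.0 0.000 jump 0.11 margin 0.01 [-1.066  1.142 -0.022  0.963  0.518  1.97  -1.125] [433. 718. 415.]
[433. 381.  98.] err 0.0 0.000 jump 0.01 margin 0.12 [-1.065  1.295 -0.027  0.941  0.501  1.856 -1.194] [433. 720. 294.]
[433. 278.  38.] err 0.0 0.000 jump 0.03 margin 0.41 [-0.997  1.262 -0.013  1.269  0.53   1.571 -1.288] [433. 616. 234.]
[450. 360. 200.] err 0.0 0.000 jump 0.09 margin 0.06 [-1.024  1.151 -0.051  1.003  0.551  1.923 -1.141] [450. 698. 395.]
[433. 381.  98.] err 0.0 0.000 jump 0.01 margin 0.12 [-1.053  1.296 -0.06   0.941  0.524  1.865 -1.209] [433. 720. 294.]
[433. 278.  38.] err 0.0 0.000 jump 0.03 margin 0.40 [-0.981  1.263 -0.046  1.269  0.553  1.583 -1.307] [433. 616. 234.]
[433. 278. 148.] err 0.0 0.000 jump 0.01 margin 0.30 [-0.98   1.102 -0.048  1.317  0.551  1.681 -1.25 ] [433. 616. 344.]
[602.  42. 160.] err 0.0 0.000 jump 0.03 margin 0.56 [-0.64   1.039  0.06   1.461  0.794  1.418 -1.052] [602. 380. 356.]
[602.  40. 145.] err 0.0 0.000 jump 0.02 margin 0.40 [-0.72   1.227  0.135  1.351  0.836  1.575 -1.096] [602. 417. 246.]
[602.  40. 
[... 202 characters left out ...]
854  1.316] [602. 417. 246.]
[602.  40. 165.] err 0.0 0.000 jump 0.10 margin 0.25 [-0.59   1.195 -0.12   1.363  0.993  1.728  0.11 ] [602. 417. 266.]
[602.  42. 160.] err 0.0 0.000 jump 0.10 margin 0.57 [-0.648  1.039  0.074  1.461  0.786  1.412 -1.045] [602. 380. 356.]
[ 506. -108.  190.] err 0.0 0.000 jump 0.05 margin 0.14 [-0.202  1.12   0.186  1.133  0.303  1.836 -1.152] [799.  61. 386.]
[ 431. -269.  140.] err 0.0 0.000 jump 0.03 margin 0.46 [-0.028  1.1    0.233  1.394  0.422  1.522 -1.092] [ 724. -100.  336.]
[ 431. -269.   44.] err 0.0 0.000 jump 0.01 margin 0.54 [-0.02   1.244  0.22   1.352  0.404  1.435 -1.146] [ 724. -100.  239.]
[433.    381.469  98.5  ] [433.    277.546  38.5  ]
```

Run:
```python
from kin import *
s=read_state();d=rel([440,360,190],RP.as_euler("xyz"));print(d,"deg",np.degrees(np.linalg.norm(d[3:])))
```

```text
[-196.608 -306.902   53.746   -0.83    -0.808   -1.444] deg 106.06957000363775
```

Call:
play_rows --deltas '[-197,-307,54,-0.83,-0.808,-1.444,1,-197,-307,54,-0.83,-0.808,-1.444,1,-197,-307,54,-0.83,-0.808,-1.444,1,-197,-307,54,-0.83,-0.808,-1.444,1,-197,-307,54,-0.83,-0.808,-1.444,1,-197,-307,54,-0.83,-0.808,-1.444,1,-197,-307,54,-0.83,-0.808,-1.444,1,-197,-307,54,-0.83,-0.808,-1.444,1,-197,-307,54,-0.83,-0.808,-1.444,1,-197,-307,54,-0.83,-0.808,-1.444,1]'

```text
clock: 6.4
eef_pos: [437.2, 359.8, 187.3]
tool_rot: [-3.128, 1.05, 1.591]
force: [0.0, -0.2, -0.4]
width: 85.3
gripper_force: 0.0
```

Run:
```python
from kin import *
s=read_state();print(s["eef_pos"],s["qpos"])
P,R=fk(s["qpos"],X,SG);print("fk err",P-s["eef_pos"],(R.inv()*Rn.from_euler("xyz",s["tool_rot"])).magnitude())
t=RP.apply([0,0,1]);print(rel(tcp(CUP+[0,0,48],RP)-90*t,RP.as_euler("xyz")))
```

```text
[437.177 359.783 187.26 ] [-0.981  1.083 -0.099  1.157  0.543  1.875 -1.173]
fk err [ -7.8   -38.704  22.469] 0.04561069547308959
[87.895 -3.488 55.357  0.003  0.003  0.01 ]
```

Call:
play_rows --deltas '[45,-3,28,0,0,0.01,1,88,-3,55,0,0,0.01,1,88,-3,55,0,0,0.01,1,88,-3,55,0,0,0.01,1]'

```text
clock: 6.9
eef_pos: [434.5, 356.3, 86.1]
tool_rot: [3.129, 1.046, 1.558]
force: [-0.8, 0.2, 0.8]
width: 85.2
gripper_force: 0.0
```

Run:
```python
from kin import *
s=read_state();print(s["eef_pos"],s["tool_rot"],s["qpos"])
print(rel(tcp(CUP+[0,0,48],RP),RP.as_euler("xyz")))
crop("top",150,160,130,95,6,"pics/e.png")
```

```text
[434.536 356.25   86.091] [3.129 1.046 1.558] [-0.98   1.207 -0.098  1.162  0.536  1.758 -1.253]
[ 1.787 -1.677 91.955  0.001 -0.001 -0.007]
```

View pics/e.png

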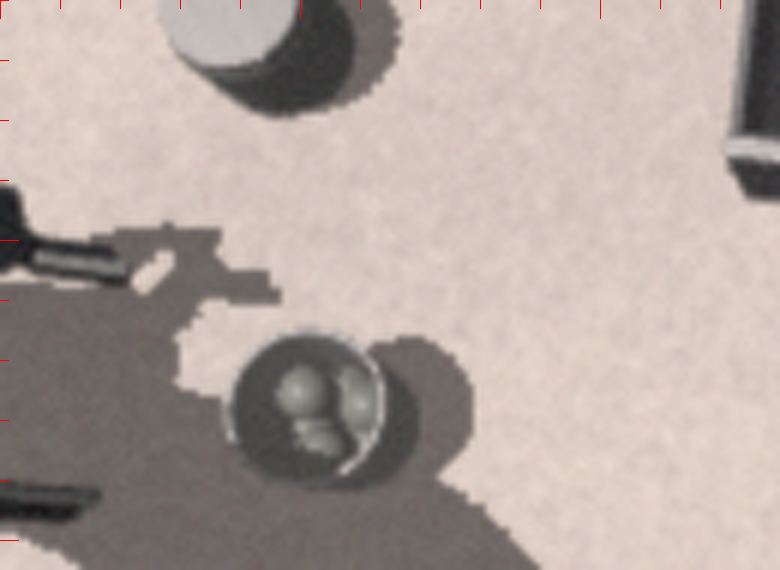

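Run:
```python
from h import *
A=lambda x,y,z:p2w("top",(x+.5)/6+149.5,(y+.5)/6+159.5,z)
print("cup",A(308,409,72)); 
print("f1 inner",A(130,284,86),A(30,275,110),"f2 inner",A(100,488,86),A(5,485,110))
print(w2p("top",[[434.5,356.3,86.1],[434.5+42,356.3,90],[434.5-42,356.3,90],[434.5+42,375,97],[434.5-42,375,97]])*6-[900,960])
```

```text
cup [432.618 294.177  72.   ]
f1 inner [478.696 369.819  86.   ] [476.188 400.731 110.   ] f2 inner [394.125 370.216  86.   ] [391.518 397.993 110.   ]
[[145.028 388.991]
 [155.444 286.791]
 [127.006 490.583]
 [103.688 281.166]
 [ 74.029 486.35 ]]
```

The fingers straddle the cup's line: inner tips at crop px (130,284) and (100,488), cup rim centre at (308,409). I'll advance along the tool axis and close.

Call:
play_rows --deltas '[2,-2.5,30,0,0,-0.01,1,2,-2.5,60,0,0,-0.01,1,2,-2.5,85,0,0,-0.01,1,2,-2.5,92,0,0,-0.01,1,2,-2.5,92,0,0,-0.01,1,2,-2.5,92,0,0,-0.01,0,2,-2.5,92,0,0,-0.01,0,2,-2.5,92,0,0,-0.01,0,2,-2.5,92,0,0,-0.01,0]'

```text
clock: 8.07
eef_pos: [432.5, 279.1, 38.0]
tool_rot: [-3.14, 1.045, 1.578]
force: [1.5, 3.5, 5.3]
width: 64.2
gripper_force: 63.8
```

Run:
```python
from kin import *
s=read_state();print(s["eef_pos"],s["tool_rot"],s["width"],s["gripper_force"])
print(rel(s["eef_pos"]+[0,0,40],s["tool_rot"]))
```

```text
[432.509 279.146  38.041] [-3.14   1.045  1.578] 64.19811745086403 63.79403872531839
[-34.595  -0.038 -20.079   0.      0.      0.   ]
```

Call:
play_rows --deltas '[-17,0,-10,0,0,0,0,-40,0,-23,0,0,0,0,-70,0,-40,0,0,0,0,-95,0,-55,0,0,0,0,-95,0,-55,0,0,0,0,-95,0,-55,0,0,0,0]'

```text
clock: 8.82
eef_pos: [431.4, 277.5, 145.5]
tool_rot: [-3.132, 1.046, 1.583]
force: [-0.4, 0.0, -4.5]
width: 63.9
gripper_force: 66.4
```

Run:
```python
from kin import *
log();s=read_state();print(s["eef_pos"],s["tool_rot"],s["width"],s["gripper_force"],s["force"],s["torque"])
crop("scene",370,130,160,120,4.5,"pics/f.png")
# refit with wrist offsets
import kin
D=data()
f=fit(SG,D,True);print(f.cost,f.x)
for q,x,o in D:
    P,R=fk(q,f.x,SG);print(P-x,(R.inv()*Rn.from_euler("xyz",o)).as_rotvec())
```

```text
[431.362 277.544 145.525] [-3.132  1.046  1.583] 63.88325199521053 66.37410506315064 [-0.449  0.016 -4.516] [1.735 0.037 0.015]
360.46525330245146 [ 319.714  579.333  381.219  357.603  -12.617 8609.353   -0.042    1.536]
[ 0.799 -0.028 -0.279] [ 0.    -0.    -0.008]
[-0.788  6.226 -0.519] [-0.     0.    -0.008]
[ 1.184  2.087 -1.135] [-0.     0.    -0.008]
[ 3.251  2.211 -1.357] [ 0.    -0.    -0.008]
[ 3.603  1.619 -1.171] [ 0.     0.    -0.008]
[-1.277  1.564 -0.931] [ 0.    -0.    -0.008]
[-1.277  1.564 -0.931] [ 0.    -0.    -0.008]
[-1.842 -0.585  2.174] [-0.036 -0.001  0.013]
[-0.388  1.746  0.678] [-0.036 -0.     0.013]
[-2.039  2.728  0.784] [-0.036 -0.001  0.013]
[-4.289  0.095  2.685] [-0.036 -0.001  0.013]
```

View pics/f.png

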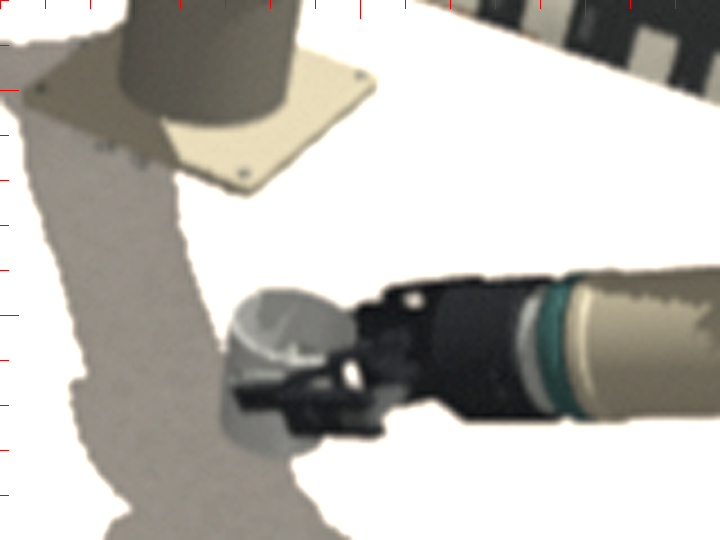

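The cup is held upright, rim ellipse at crop px (290,325), with the balls inside and a force of −4.5 N, which matches 0.46 kg. Next I'll carry it over the box.

Run:
```python
from kin import *
RQ=toolR(r(-90),r(15),0)
print(rel(tcp([602,58,175],RP),RP.as_euler("xyz")),rel(tcp([602,58,160],RQ),RQ.as_euler("xyz")))
```

```text
[-136.475  169.775  194.068    0.       0.       0.007] [-128.402  169.825  200.92     0.001   -0.262    0.006]
```

Call:
play_rows --deltas '[-30,17,5,0,0,0,0,-60,42,35,0,0,0,0,-80,68,70,0,0,0,0,-100,95,105,0,0,0,0,-118,122,140,0,0,0,0,-130,148,170,0,0,0,0,-136,165,190,0,0,0,0,-136,170,194,0,0,0,0,-132,170,198,0,-0.13,0,0,-128,170,201,0,-0.26,0,0]'

```text
clock: 10.12
eef_pos: [602.2, 42.3, 155.2]
tool_rot: [-3.125, 1.307, 1.592]
force: [0.5, 0.6, -6.6]
width: 63.7
gripper_force: 66.6
```

Run:
```python
from kin import *
s=read_state();print(s["qpos"]);RQ=toolR(r(-90),r(15),0)
d=rel(tcp([602,58,152],RQ),RQ.as_euler("xyz"));print(d,s["width"],s["force"])
a0=Rn.identity()
for ps in(60,75,90,105,120,135,150):
    R=RQ*Rn.from_euler("z",-r(ps));a=R.apply(RP.inv().apply([0,0,1]));print(ps,a,np.degrees(np.arccos(a[2])))
```

```text
[-0.651  1.142  0.089  1.446  0.876  1.587 -1.076]
[ 7.119 -0.19   4.669  0.004 -0.002  0.005] 63.69579844961139 [ 0.51   0.605 -6.567]
60 [0.75  0.371 0.548] 56.79284763740215
75 [0.837 0.425 0.346] 69.76228588858237
90 [0.866 0.483 0.129] 82.56452777386814
105 [ 0.837  0.541 -0.087] 94.9966115709664
120 [ 0.75   0.595 -0.289] 106.78903769437039
135 [ 0.612  0.641 -0.462] 117.5224949885846
150 [ 0.433  0.677 -0.595] 126.51511631434241
```

Call:
play_rows --deltas '[3,0,2,0,0,-0.15,0,7,0,5,0,0,-0.32,0,7,0,5,0,0,-0.5,0,7,0,5,0,0,-0.68,0,7,0,5,0,0,-0.85,0,7,0,5,0,0,-1.0,0,7,0,5,0,0,-1.1,0,7,0,5,0,0,-1.2,0,7,0,5,0,0,-1.3,0,7,0,5,0,0,-1.4,0]'

```text
clock: 11.38
eef_pos: [602.1, 39.2, 146.8]
tool_rot: [-1.841, 0.156, 3.103]
force: [0.1, 0.1, -5.3]
width: 63.9
gripper_force: 67.3
```

Run:
```python
from kin import *
s=read_state();print(s["qpos"],s["force"],s["width"]);log()
RQ=toolR(r(-90),r(15),-r(145))
print(rel(tcp([602,58,152],RQ),RQ.as_euler("xyz")))
crop("scene",240,130,160,130,4.5,"pics/g.png")
```

```text
[-0.508  1.153 -0.172  1.444  1.02   1.731  0.219] [ 0.118  0.083 -5.308] 63.91212518057868
[ 0.075 -0.14  -0.482  0.003  0.006 -1.121]
```

View pics/g.png

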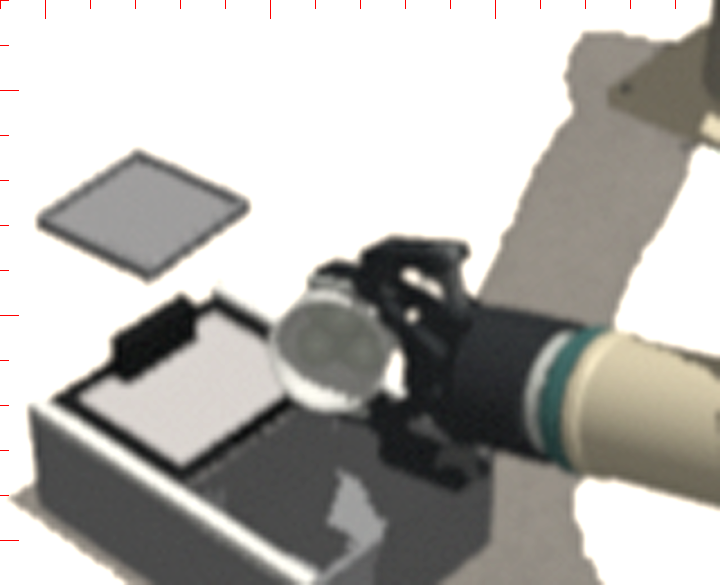

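The tilted cup's mouth is at crop px (333,345) over the open compartment, and the balls are still inside. I'll roll on slowly.

Call:
play_rows --deltas '[0,0,0,0,0,-0.08,0,0,0,0,0,0,-0.16,0,0,0,0,0,0,-0.24,0,0,0,0,0,0,-0.32,0,0,0,0,0,0,-0.42,0,0,0,0,0,0,-0.54,0,0,0,0,0,0,-0.68,0,0,0,0,0,0,-0.82,0,0,0,0,0,0,-0.96,0,0,0,0,0,0,-1.1,0]'

```text
clock: 12.68
eef_pos: [602.5, 38.2, 148.5]
tool_rot: [-1.997, -0.891, -2.798]
force: [0.3, -0.2, -1.8]
width: 64.1
gripper_force: 67.6
```

Call:
play_rows --deltas '[0,0,0,0,0,0,0,0,0,0,0,0,0,0,0,0,0,0,0,0,0,0,0,0,0,0,0,0]'

```text
clock: 13.18
eef_pos: [602.6, 37.0, 148.3]
tool_rot: [-1.996, -0.887, -2.802]
force: [-0.1, -0.4, -0.7]
width: 63.9
gripper_force: 67.6
```

Run:
```python
from kin import *
s=read_state();print(s["qpos"],s["force"],s["width"]);log()
a=get_image("scene")[130:270,230:400,::-1];b=get_image("top")[120:210,250:360,::-1]
o=np.hstack([cv2.resize(a,(476,392)),cv2.resize(b,(320,392*1))]) 
o=np.clip(o.astype(float)*1.4,0,255).astype(np.uint8);cv2.imwrite("pics/h.png",o)
```

```text
[-0.416  1.171 -0.341  1.441  1.111  1.843  1.259] [-0.067 -0.39  -0.698] 63.911573477457964
```

View pics/h.png

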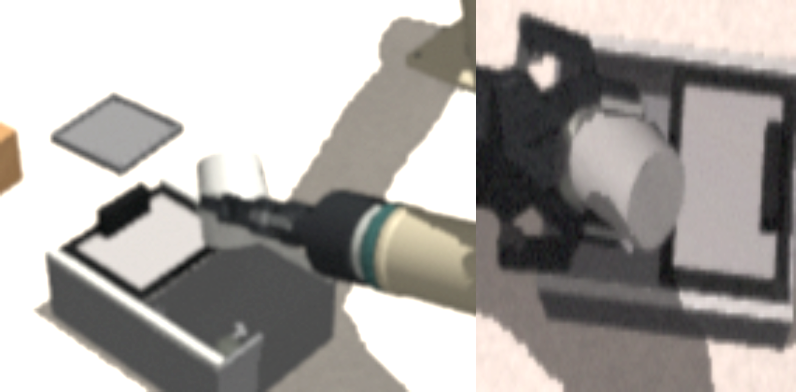

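The mouth points down over the compartment and no balls are outside. The load dropped from about 5 N to 1 N, so the cup is empty. I'll turn it upright now.

Run:
```python
from kin import *
Ru=toolR(r(-90),r(15),0)
d=rel(tcp([602,58,175],Ru),Ru.as_euler("xyz"));print(d,np.linalg.norm(d[3:]))
```

```text
[ 16.735 -11.593  -8.406   0.003   0.002   2.504] 2.503934040423291
```

Call:
play_rows --deltas '[17,-12,-8,0,0,0.15,0,17,-12,-8,0,0,0.33,0,17,-12,-8,0,0,0.51,0,17,-12,-8,0,0,0.69,0,17,-12,-8,0,0,0.87,0,17,-12,-8,0,0,1.05,0,17,-12,-8,0,0,1.23,0,17,-12,-8,0,0,1.41,0,17,-12,-8,0,0,1.59,0,17,-12,-8,0,0,1.77,0]'

```text
clock: 14.52
eef_pos: [602.0, 39.2, 170.3]
tool_rot: [-1.957, 0.805, 2.859]
force: [-0.1, 0.5, -0.5]
width: 63.7
gripper_force: 67.6
```

Call:
play_rows --deltas '[0,0,0,0,0,0.18,0,0,0,0,0,0,0.36,0,0,0,0,0,0,0.54,0,0,0,0,0,0,0.7,0,0,0,0,0,0,0.73,0,0,0,0,0,0,0.73,0]'

```text
clock: 15.28
eef_pos: [602.1, 39.2, 170.3]
tool_rot: [-3.119, 1.307, 1.596]
force: [0.6, 0.2, -0.7]
width: 64.0
gripper_force: 67.5
```

Run:
```python
from kin import *
s=read_state();print(s["eef_pos"],s["tool_rot"],s["force"],s["width"]);log()
RT=toolR(r(-150),r(30),0)
d=rel(tcp([520,-100,190],RT),RT.as_euler("xyz"));print(d,np.linalg.norm(d[3:]))
# balls in box: bright blobs in top view, inside compartment
im=get_image("top")[:,:,::-1];cv2.imwrite("pics/i.png",im)
```

```text
[602.097  39.249 170.307] [-3.119  1.307  1.596] [ 0.578  0.156 -0.67 ] 64.03982132851412
[-47.656 -96.973 139.503   0.971   0.238   0.409] 1.0805017213601762
```

Call:
play_rows --deltas '[-8,-15,18,0.15,0.04,0.06,0,-15,-28,38,0.29,0.07,0.12,0,-22,-42,58,0.43,0.1,0.18,0,-29,-56,78,0.57,0.14,0.24,0,-36,-70,100,0.71,0.17,0.3,0,-42,-84,122,0.85,0.21,0.36,0,-48,-97,140,0.97,0.238,0.41,0,-48,-97,140,0.97,0.238,0.41,0,-48,-97,140,0.97,0.238,0.41,0]'

```text
clock: 16.45
eef_pos: [505.6, -108.3, 180.3]
tool_rot: [3.141, 1.045, 0.524]
force: [-0.3, 0.3, -1.1]
width: 64.2
gripper_force: 67.5
```

Run:
```python
from kin import *
s=read_state();print(s["eef_pos"],s["tool_rot"],s["qpos"],s["width"]);log()
RT=toolR(r(-150),r(30),0);print(RT.as_euler("xyz"))
for z in(140,75,43.5):print(rel([432.5,-268,z],RT.as_euler("xyz")))
```

```text
[ 505.636 -108.319  180.278] [3.141 1.045 0.524] [-0.162  1.059  0.147  1.26   0.309  1.781 -1.162] 64.18272856687801
[3.142 1.047 0.524]
[-37.073 101.547 144.164   0.001  -0.002   0.   ]
[ 19.146 101.535 176.79    0.001  -0.002   0.   ]
[ 46.39  101.529 192.601   0.001  -0.002   0.   ]
```

Call:
play_rows --deltas '[-8,20,28,0,0,0,0,-16,42,60,0,0,0,0,-25,68,95,0,0,0,0,-33,92,128,0,0,0,0,-37,101.5,144,0,0,0,0,-37,101.5,144,0,0,0,0,-10,101.5,160,0,0,0,0,19,101.5,177,0,0,0,0,19,101.5,177,0,0,0,0]'

```text
clock: 17.58
eef_pos: [432.6, -265.7, 73.5]
tool_rot: [-3.137, 1.046, 0.531]
force: [0.3, 0.5, -0.2]
width: 63.8
gripper_force: 67.5
```

Run:
```python
from kin import *
s=read_state();print(s["eef_pos"],s["tool_rot"],s["qpos"],s["force"])
RT=toolR(r(-150),r(30),0)
for z in(47,44):print(rel([432.5,-268,z],RT.as_euler("xyz")))
# predicted rim circle in top view vs image
th=np.linspace(0,2*pi,60);c=np.array([445.6,-260.5]);im=get_image("top")[:,:,::-1]
rim=np.c_[c[0]+34.5*np.cos(th),c[1]+34.5*np.sin(th),np.full(60,72+s["eef_pos"][2]-38)]
u=w2p("top",rim);print(u.min(0),u.max(0))
g=cv2.cvtColor(im,cv2.COLOR_BGR2GRAY);print(g[int(u[:,1].mean()),395:445])
print(g[215:270,int(u[:,0].mean())])
```

```text
[ 432.644 -265.749   73.486] [-3.137  1.046  0.531] [ 0.024  1.139  0.183  1.473  0.436  1.431 -1.136] [ 0.278  0.543 -0.199]
[22.289  1.933 14.355  0.002 -0.001  0.004]
[24.885  1.939 15.858  0.002 -0.001  0.004]
[413.287 219.369] [442.282 248.225]
[ 78  51  32  31  32  33  31  34  29  34  29  33  32  34  42  59  61  86
 138 141 144 142 143 144 143 143 143 144 144 148 146 144 144 142 133  89
  82  81  82  83  82  80  80  82  93 145 154 165 164 162]
[ 82  88  93  90  95 131  84  75  79  80  82  79  80  94 128 137 142 143
 144 142 144 143 144 141 143 146 145 140 131  95  69  86 132  95  95  96
  94  95  94  95  94  94  81  87 103 161 168 170 167 165 163 165 166 168
 166]
```

Image code places the rim where predicted, and the cup's floor is uniformly bright, so it is empty. I'll lower it into the tray.

Call:
play_rows --deltas '[11,1,7,0,0,0,0,20,2,13,0,0,0,0,23,2,15,0,0,0,0,25,2,16,0,0,0,0,25,2,16,0,0,0,0,25,2,16,0,0,0,0]'

```text
clock: 18.38
eef_pos: [432.3, -271.3, 46.1]
tool_rot: [3.136, 1.045, 0.519]
force: [-0.5, 0.6, -1.2]
width: 63.9
gripper_force: 67.5
```

Call:
play_rows --deltas '[1.5,-1,0.8,0,0,0,0,2.5,-1.5,1.5,0,0,0,0,2.5,-1.5,1.5,0,0,0,0]'

```text
clock: 18.75
eef_pos: [431.4, -270.0, 43.2]
tool_rot: [3.137, 1.046, 0.52]
force: [1.3, 0.1, 0.2]
width: 64.3
gripper_force: 67.6
```

Call:
play_rows --deltas '[0.8,0,0.4,0,0,0,0,0.8,0,0.4,0,0,0,0]'

```text
clock: 19.0
eef_pos: [431.3, -270.1, 43.2]
tool_rot: [3.136, 1.047, 0.519]
force: [1.4, 0.7, 6.0]
width: 63.9
gripper_force: 67.6
```

Call:
play_rows --deltas '[0,0,0,0,0,0,0.95,0,0,0,0,0,0,1,0,0,0,0,0,0,1,0,0,0,0,0,0,1,0,0,-15,0,0,0,1,0,0,-40,0,0,0,1,0,0,-80,0,0,0,1,0,0,-120,0,0,0,1,0,0,-150,0,0,0,1]'

```text
clock: 20.12
eef_pos: [545.9, -203.2, 118.6]
tool_rot: [3.136, 1.043, 0.52]
force: [1.6, -0.5, -0.8]
width: 84.9
gripper_force: 0.0
```

Run:
```python
from kin import *
s=read_state();print(s["eef_pos"],s["tool_rot"],s["width"],s["qpos"])
im=get_image("top")[:,:,::-1];cv2.imwrite("pics/j.png",im);g=cv2.cvtColor(im,cv2.COLOR_BGR2GRAY)
th=np.linspace(0,2*pi,72,endpoint=False)
def rimpts(cx,cy,z,rr): return w2p("top",np.c_[cx+rr*np.cos(th),cy+rr*np.sin(th),np.full(72,float(z))]).astype(np.float32)
def samp(u): return cv2.remap(g.astype(np.float32),u[:,:1],u[:,1:],cv2.INTER_LINEAR).ravel()
best=[]
for cx in np.arange(430,462,1):
    for cy in np.arange(-278,-244,1):
        best.append((samp(rimpts(cx,cy,77,33)).mean()-samp(rimpts(cx,cy,77,38)).mean(),cx,cy))
best.sort(reverse=True);print(best[:4])
R=toolR(0,pi/2,0)
down=[-pi,0,-.03]
print("to deck side",rel([621,-130,160],down))
```

```text
[ 545.882 -203.226  118.619] [3.136 1.043 0.52 ] 84.92393861728004 [-0.042  1.197  0.169  1.097  0.38   1.754 -1.064]
[(np.float32(22.702347), np.int64(447), np.int64(-263)), (np.float32(21.53228), np.int64(447), np.int64(-262)), (np.float32(21.424126), np.int64(446), np.int64(-263)), (np.float32(20.397057), np.int64(446), np.int64(-262))]
to deck side [  14.925  -25.221 -105.262    0.293    1.009    0.504]
```

Run:
```python
from kin import *
s=read_state()
print(rel(s["eef_pos"]+[0,0,100],s["tool_rot"]));print(rel([621.3,-71,200],[-pi,0,-.03]));print(rel([621.3,-71,160],[-pi,0,-.03]))
```

```text
[-86.129   0.417 -50.809   0.      0.      0.   ]
[  -4.477  -75.869 -151.516    0.293    1.009    0.504]
[  29.975  -76.036 -131.193    0.293    1.009    0.504]
```

Call:
play_rows --deltas '[-43,0,-25,0,0,0,1,-80,0,-47,0,0,0,1,-65,-18,-75,0.05,0.17,0.08,1,-50,-35,-100,0.1,0.34,0.17,1,-35,-55,-125,0.15,0.5,0.25,1,-20,-70,-140,0.2,0.67,0.34,1,-4,-76,-151,0.25,0.84,0.42,1,-4,-76,-151,0.293,1.009,0.504,1,-4,-76,-151,0.293,1.009,0.504,1,30,-76,-131,0.293,1.009,0.504,1]'

```text
clock: 21.42
eef_pos: [618.7, -75.6, 160.6]
tool_rot: [3.139, -0.001, -0.035]
force: [-0.7, -0.8, 0.2]
width: 85.1
gripper_force: 0.0
```

Run:
```python
from kin import *
s=read_state();print(s["eef_pos"],s["tool_rot"],s["qpos"])
print(rel([621.3,-71.2,88],[-pi,0,-.03]))
```

```text
[618.74  -75.593 160.623] [ 3.139 -0.001 -0.035] [ 0.015  0.671  0.098  1.669 -0.082  0.804 -1.457]
[ 2.311 -4.659 72.615  0.002 -0.001 -0.005]
```

Call:
play_rows --deltas '[2,-4,30,0,0,0,1,2,-4,60,0,0,0,1,2,-4,72,0,0,0,1,2,-4,72,0,0,0,1,2,-4,72,0,0,0,0,2,-4,72,0,0,0,0,2,-4,72,0,0,0,0,2,-4,72,0,0,0,0,2,-4,72,0,0,0,0]'

```text
clock: 22.55
eef_pos: [618.6, -71.0, 85.5]
tool_rot: [3.14, 0.006, -0.034]
force: [-1.7, -0.5, 4.5]
width: 13.0
gripper_force: 58.8
```

Call:
play_rows --deltas '[0,-20,0,0,0,0,0,0,-45,0,0,0,0,0,0,-70,0,0,0,0,0,0,-92,0,0,0,0,0,0,-102,0,0,0,0,0,0,-105,0,0,0,0,0,0,-107,0,0,0,0,0,0,-107,0,0,0,0,0]'

```text
clock: 23.55
eef_pos: [622.1, 33.9, 85.4]
tool_rot: [3.136, 0.006, -0.035]
force: [-0.9, -7.8, 7.2]
width: 13.1
gripper_force: 59.9
```

Call:
play_rows --deltas '[0,0.5,0,0,0,0,0,0,0.5,0,0,0,0,1,0,0.5,0,0,0,0,1,0,0.5,0,0,0,0,1,0,0.5,-50,0,0,0,1,0,0.5,-100,0,0,0,1,0,0.5,-140,0,0,0,1,0,0.5,-140,0,0,0,1]'

```text
clock: 24.55
eef_pos: [625.4, 36.2, 228.3]
tool_rot: [3.141, -0.0, -0.034]
force: [0.5, -0.8, -0.7]
width: 85.4
gripper_force: 0.0
```

Run:
```python
from kin import *
s=read_state();print(s["eef_pos"],s["force"],s["width"])
im=get_image("scene").astype(int);a=cv2.imread("pics/scene0.png")[:,:,::-1].astype(int)
d=np.abs(im-a).sum(2)
# box end corner, bearing, can, carton, table regions: change vs first picture (arm shadow may show)
for n,(x,y,w,h) in dict(bearing=(335,203,32,25),can=(392,272,36,44),carton=(196,164,46,38),oldcup=(410,225,35,40)).items(): print(n,(d[y:y+h,x:x+w]>60).mean())
# handle top centre as black bar in the top view is arm-occluded; use scene: predicted shut vs 6 mm ajar
```

```text
[625.357  36.218 228.305] [ 0.532 -0.778 -0.729] 85.44183353382758
bearing 0.0
can 0.0
carton 0.0
oldcup 0.6892857142857143
```

The bystanders have not moved, and the hatch travelled the full 105 mm to its stop. I'll hand in.

```bash
python3 -c "
from cell import *
print(finish_job())"
```

```text
the job is handed in; nothing more can be done
None
```

I handed the job in at about 25 s of the 72 s allowed: the hatch was slid open, the cup emptied into the box and stood in the tray, and the hatch slid shut to its stop. No verdict came back; I judged the six balls poured from the load drop and an empty cup floor rather than by counting them, and the bearing, carton and can showed no change on camera.

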